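# Sort leftover shelving hardware into the sample trays

### The job

Put the loose shelving parts away: the two levelling feet, the steel splice and the square post cup each go into the tray that shows the same part as a glued sample on its ledge. Set every part the way up it stands now, flat on the floor of a bay, one part to a bay (either bay of its tray will do). Leave the roll of tape where it lies.

Things in the scene. Friction and masses are not known exactly. Their poses are not given: they have to be found in the camera images.
- foot_a: First levelling foot (both alike), upright: round black base, 48 mm across, 10 mm high, with a flat 22 mm nut up to 14 mm and a steel stud, 12 mm across, rising from its centre to 55 mm above the underside. Grip the stud. Origin: centre of the underside, z up. About 70 g.
- foot_b: Second levelling foot (both alike), upright: round black base, 48 mm across, 10 mm high, with a flat 22 mm nut up to 14 mm and a steel stud, 12 mm across, rising from its centre to 55 mm above the underside. Grip the stud. Origin: centre of the underside, z up. About 70 g.
- splice: Post splice: short length of bare steel U-channel, open side up, lying on the bench: 58 mm long (its x), 36 mm wide outside (its y), 40 mm high, walls and floor 4 mm. Origin: centre of the underside, z up. About 140 g. Grip it across the 36 mm.
- cup: Post cup: square black plastic foot cup, open side up, standing on the bench: 44 mm x 44 mm outside, 40 mm high, walls 5 mm. Origin: centre of the underside, z up, x and y square to its sides. About 50 g. Grip it across two opposite sides.
- tray_foot: Tray for levelling feet: low grey tray, fixed; a levelling foot is glued as sample on its white ledge (not to be taken), up to 67 mm high. Origin: underside, midway between its two bays; x to the ledge (roughly away from the robot), y along the bays. Bays 76 x 76 mm inside, centred at y = +45 and -45 mm, floor 4 mm, walls 12 mm above origin. Bay block 86 x 176 mm; ledge x = 43 to 119 mm, sample at x = 88 mm.
- tray_splice: Tray for splices: low grey tray, fixed; a splice is glued as sample on its white ledge (not to be taken), up to 52 mm high. Origin: underside, midway between its two bays; x to the ledge (roughly away from the robot), y along the bays. Bays 76 x 76 mm inside, centred at y = +45 and -45 mm, floor 4 mm, walls 12 mm above origin. Bay block 86 x 176 mm; ledge x = 43 to 119 mm, sample at x = 88 mm.
- tray_cup: Tray for post cups: low grey tray, fixed; a post cup is glued as sample on its white ledge (not to be taken), up to 52 mm high. Origin: underside, midway between its two bays; x to the ledge (roughly away from the robot), y along the bays. Bays 76 x 76 mm inside, centred at y = +45 and -45 mm, floor 4 mm, walls 12 mm above origin. Bay block 86 x 176 mm; ledge x = 43 to 119 mm, sample at x = 88 mm.
- tape_roll: Bystander, to be left alone: loose cardboard-brown roll of tape lying flat, 84 mm outside diameter, 60 mm hole, 24 mm high; origin: centre of the underside.

How it is judged:
By the outcome, as a careful person would: the job done as asked, in the order asked, and still so for the second after the job is handed in, with the robot touching nothing.
It also fails if it takes over 96 s, if anything falls off the work surface, if the arm or the gripper's body presses on something with over 40 N, if the wrist force passes 120 N, or if a joint passes its speed limit or range.

### The arm

A 6-joint arm with a two-finger parallel gripper is mounted at the origin on the work surface. World frame = base frame: x ahead of the robot, y to its left, z up, the work surface at z = 0. Lengths are in m, angles in rad, forces in N, time in s.
With the tool pointing down it reaches from about 0.225 to 0.875 m from the base axis. Payload 3.4 kg.
Tool frame: the origin (TCP) lies at the very end of the fingers, on their centre line; the grasp point (between the pads) lies 19 mm behind it; z points along the fingers, y is the line along which they close (so a half turn about z gives the same grasp; the last joint's range is limited). The gripper opens to 85 mm and grips with 20 to 120 N. Pads are 22 mm wide; open, the fingers measure 114 mm over their backs; the gripper's body (76 mm by 85 mm) begins 54 mm behind the grasp point. The pads swing forward as they close: fully open they stand 13 mm farther back than shut.
Start: joints at [1.101, 0.276, 1.505, -0, 1.361, -0.121], TCP at [0.197, 0.54, 0.204] pointing down, gripper open.
Joint ranges: [-2.89, 2.89], [-0.75, 2.08], [0.22, 2.7], [-1.18, 4.32], [0.11, 2.71], [-2.7, 2.7]. Speed limits (rad/s): [2.57, 2.57, 3.14, 3.14, 3.14, 3.14].

### API

Orientations are given as a unit quaternion [w, x, y, z].
In Python, from rig import get_state, optics, sign_off gives the robot as it stands.
- The arm moves only by the tool send_rows, never from a script. Its argument "increments" is a list of rows, each an object with "gripper": the gripper's target within -1 to 1 (shut at 1, half-way at 0, fully open at -1); "linear": the shift along the world's x, y, z in m, a list of three; "delta_rot": the turn, a rotation vector about the world's x, y, z in rad, a list of three. In form: [{"gripper": gripper, "linear": [dx, dy, dz], "delta_rot": [rx, ry, rz]}, ...]. A call has 1 to 8 rows; each row is the pose to reach, as a shift and turn from the pose commanded when the call began; what a row does not reach only later rows make up. A row lasts 1/10 s, in which the tool goes at most 50 mm and 8.59 degrees, less where a joint would pass 70% of its speed; a pose out of reach is approached as far as the arm can. A call with a gripper value outside its range is refused whole. The fingers move at their own pace and stop on an object; "newtons" is the grip in N (left out, the last holds). Time passes only in rows, so rows that repeat a pose let the fingers close. It gives the time, the measured TCP pose, the force, the opening and the grip force at its end, in the units of the state.
- get_state(): the state, without advancing time (a new reading comes with each control period).
- optics.get_image(name): name is "scene" or "side" or "wrist"; returns a dict with "pixels" (384x512x3 uint8, blue, green, red), "K" (3x3 intrinsics, pixels), "rvec" (rotation vector, rad) and "tvec" (3), from world to camera coordinates, as OpenCV has them; the wrist camera has in their place "T_tool_cam" (4x4, takes a point from camera to tool coordinates, whose origin is the TCP and whose axes are the flange's). Camera axes: x right, y down, z forward; pixel columns grow to the right and rows downward; lengths in m; the calibration is good to about 2 mm. A picture is of the moment at which its call begins: read the wrist's pose just before it. There is no depth.
- sign_off(): hands the job in; it is judged then, once.
The state is a dict: "clock": time; "qpos": joint angles; "qd": joint speeds; "effort": joint torques, N m; "position": TCP position; "ee_rot": TCP orientation; "contact_force": force on the tool from outside, world axes, zero at the start; "moment": the same for the moment, N m; "width": finger opening in m; "gripper_force": force on a finger pad.
Only numpy, scipy, OpenCV 4.12 (cv2) and the standard library are available. Lean on these libraries where they do the work, as an engineer would, in place of code of your own. Each camera call takes 0.05 s, during which the arm holds its last target. There are 200 camera calls.

## Working session

There is one attempt and no reset: what is moved stays moved. The work goes in short steps, Python scripts to look and compute and a tool call to move; the robot and the scene stay as the last step left them, time stands still between calls to the robot, and variables do not carry over. Pictures are saved under pics/ and viewed, at most 14 in all, crops included, and the job is handed in when it is done.

Besides the shell and the picture viewer there is one more tool, called after "Emit:" as name(argument=value, ...), one argument or row to a line, values as JSON. send_rows: Moves the arm, as the interface text tells. Its arguments: {"type":"object","properties":{"increments":{"type":"array"},"newtons":{"type":"number"}},"required":["increments"]}

```bash
mkdir -p pics; ls; python3 - <<'E'
from rig import get_state, optics
import cv2,numpy as np
s=get_state();print({k:np.round(v,3) for k,v in s.items()})
for n in("scene","side"):
    d=optics.get_image(n);cv2.imwrite(f"pics/{n}0.png",d["pixels"])
    np.savez(f"{n}.npz",**d)
    R=cv2.Rodrigues(np.array(d["rvec"]))[0];print(n,d["K"],-R.T@np.array(d["tvec"]).ravel())
E
```

```text
pics
{'clock': np.float64(0.0), 'qpos': array([ 1.101,  0.277,  1.506, -0.   ,  1.361, -0.121]), 'qd': array([ 0.   ,  0.001,  0.   ,  0.001, -0.001,  0.001]), 'effort': array([-2.0000e-03, -4.1677e+01, -2.4580e+01, -0.0000e+00,  1.1000e-02,
       -0.0000e+00]), 'position': array([0.196, 0.54 , 0.203]), 'ee_rot': array([-0.   ,  0.174,  0.985, -0.001]), 'contact_force': array([ 0.432, -0.01 , -0.371]), 'moment': array([-0.008,  0.018,  0.012]), 'gripper_force': np.float64(0.0), 'width': np.float64(0.085)}
scene [[378.95968501   0.         255.68131541]
 [  0.         378.95968501 194.57441322]
 [  0.           0.           1.        ]] [ 0.86075492 -0.46821007  0.90559906]
side [[458.88367501   0.         260.53176048]
 [  0.         458.88367501 189.99004044]
 [  0.           0.           1.        ]] [-0.08866226 -0.5336847   0.72996841]
```

View pics/scene0.png

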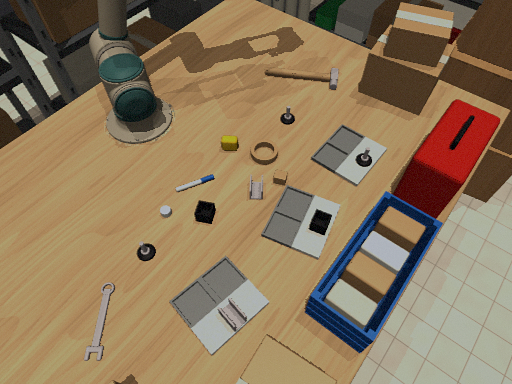

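View pics/side0.png

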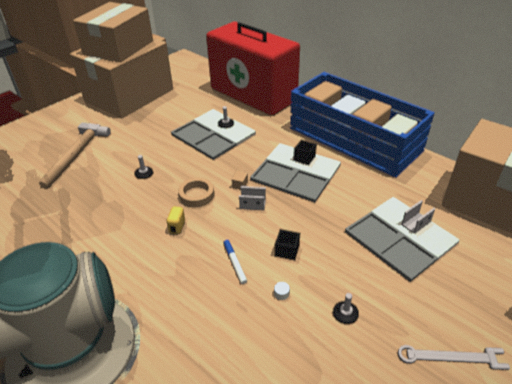

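The scene view shows feet at about (288,118) and (146,252), the splice at (256,189), the cup at (205,212) and the tape at (264,152). The tray bays are near (347,145) for feet, (290,220) for cups and (215,290) for splices. The side view has the feet at (143,172) and (346,313), the splice at (252,199) and the cup at (288,244).

```bash
cat > h.py <<'E'
import cv2,numpy as np
from scipy.spatial.transform import Rotation as Ro
from rig import get_state, optics
def cam(d):
    R=cv2.Rodrigues(np.array(d["rvec"]))[0];return d["K"],R,-R.T@np.array(d["tvec"]).ravel()
def plane(c,uv,z):
    K,R,o=c;uv=np.atleast_2d(uv).astype(float)
    r=(R.T@np.linalg.inv(K)@np.c_[uv,np.ones(len(uv))].T).T
    return (o+r*((z-o[2])/r[:,2])[:,None])[:,:2]
def blobs(mask,lo,hi):
    mask=mask.astype(np.uint8)*255
    return [c[:,0] for c in cv2.findContours(mask,cv2.RETR_EXTERNAL,cv2.CHAIN_APPROX_NONE)[0] if lo<cv2.contourArea(c)<hi]
def wrist():
    s=get_state();d=optics.get_image("wrist");T=np.eye(4)
    w,x,y,z=s["ee_rot"];T[:3,:3]=Ro.from_quat([x,y,z,w]).as_matrix();T[:3,3]=s["position"]
    M=T@np.array(d["T_tool_cam"]);return d["pixels"],(np.array(d["K"]),M[:3,:3].T,M[:3,3])
def rect(p): # centre, size, angle in deg
    r=cv2.minAreaRect((p*1000).astype(np.float32));return np.round(r[0],1),np.round(r[1],1),round(r[2],1)
E
python3 - <<'E'
from h import *
for n in("scene","side"):
    d=dict(np.load(n+".npz"));c=cam(d);px=d["pixels"];v=px.max(2).astype(int);s=v-px.min(2)
    print(n)
    for nm,m,lo,hi,z in(("dark",v<50,60,1500,.005),("grey",(v>85)&(v<150)&(s<25),300,9000,.012),("white",(v>165)&(s<30),300,9000,.012)):
        for b in blobs(m,lo,hi):
            u=b.mean(0)
            p=plane(c,b,z)
            if 0.2<p[:,0].mean()<.9 and abs(p[:,1].mean())<.6: print(nm,np.round(u),*rect(p))
E
```

```text
scene
dark [146. 252.] [ 376.9 -316.5] [44.1 45.3] 69.3
dark [320. 222.] [682.8  37.3] [45.3 66.7] 13.6
dark [205. 212.] [ 414.7 -132.5] [52.7 64.8] 27.0
dark [364. 160.] [670.2 299.2] [45.1 46.7] 23.0
dark [461. 132.] [860.2 595.5] [179.   14.9] 89.8
grey [208. 291.] [ 574.8 -292.4] [175.   85.5] 80.5
grey [289. 218.] [610.3   1.1] [100.2 180.5] 13.4
grey [341. 153.] [611.9 289.1] [181.1 142. ] 88.8
white [352. 301.] [ 860.7 -102.6] [ 61.4 104. ] 89.9
white [229. 315.] [ 654.3 -305. ] [175.6  74.7] 80.5
white [385. 250.] [860.5  66.7] [ 62.2 106.6] 89.4
white [316. 226.] [681.3  20.7] [ 74.8 174.7] 13.0
white [361. 160.] [664.1 293.3] [174.7  74.4] 88.8
side
dark [345. 314.] [ 372.  -318.4] [42.5 43.3] 24.0
dark [287. 245.] [ 431.9 -130.9] [73.2 47. ] 26.4
dark [143. 174.] [380. 293.] [34.7 42.1] 56.6
dark [304. 152.] [716.6  42. ] [96.7 52.6] 32.5
grey [396. 245.] [ 584.7 -297.7] [177.  112.6] 80.9
grey [292. 179.] [602.9  -1.9] [ 93.2 176.1] 13.3
grey [213. 138.] [612.7 284.5] [181.8 151.2] 89.0
white [459. 356.] [ 413.8 -502.6] [ 34.1 175.2] 39.9
white [414. 225.] [ 670.  -309.9] [175.3 114.2] 80.5
white [304. 162.] [678.4  17.3] [ 77.6 176.2] 13.0
white [224. 126.] [660.8 289. ] [175.   77.2] 88.8
```

Emit:
send_rows(
  increments=[
    {"gripper":-1,"linear":[0.03,-0.04,0],"delta_rot":[0,0,0]},
    {"gripper":-1,"linear":[0.06,-0.08,0],"delta_rot":[0,0,0]},
    {"gripper":-1,"linear":[0.09,-0.12,0],"delta_rot":[0,0,0]},
    {"gripper":-1,"linear":[0.12,-0.16,0],"delta_rot":[0,0,0]},
    {"gripper":-1,"linear":[0.15,-0.2,0],"delta_rot":[0,0,0]},
    {"gripper":-1,"linear":[0.175,-0.235,0],"delta_rot":[0,0,0]},
    {"gripper":-1,"linear":[0.184,-0.247,0],"delta_rot":[0,0,0]},
    {"gripper":-1,"linear":[0.184,-0.247,0],"delta_rot":[0,0,0]},
  ],
)

```text
clock: 0.9
position: [0.3816, 0.2915, 0.204]
ee_rot: [-0.0, 0.175, 0.984, -0.0]
contact_force: [-0.3, 0.9, -0.2]
width: 0.0857
gripper_force: 0.0
```

```bash
python3 - <<'E'
from h import *
px,c=wrist();cv2.imwrite("pics/w1.png",px)
print(get_state()["position"],c[2],c[1][2])
v=px.max(2)
for b in blobs(v<50,300,40000): print(b.mean(0),b.min(0),b.max(0),*rect(plane(c,b,.005)))
E
```

```text
[0.38071343 0.29275113 0.20405063] [0.31551456 0.31603995 0.37287471] [ 0.25958659 -0.09692017 -0.96084405]
[  5.16901408 285.43661972] [  0 270] [ 18 302] [ 432.  -124.2] [26.7 58.4] 55.7
```

View pics/w1.png

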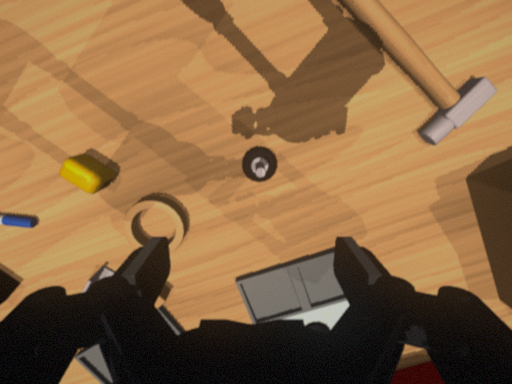

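The wrist view shows the foot at (260,164), with clear space around it. The tape is at lower left (155,222) and the tray above the fingers.

```bash
python3 - <<'E'
from h import *
px,c=wrist();v=px.max(2)
for b in blobs(v<75,300,3000): print(b.mean(0),*rect(plane(c,b,.008)))
sub=v[150:190,240:285]; 
m=(v>95)&(px.max(2).astype(int)-px.min(2)<40); n,l,st,ce=cv2.connectedComponentsWithStats(m[150:182,246:276].astype(np.uint8))
for i in range(1,n): print(st[i],ce[i]+[246,150])
for z,uv in((.008,(260,164)),(.055,(263,170))):print(plane(c,uv,z))
E
```

```text
[  5.09859155 286.30985915] [ 431.8 -119.6] [26.4 58.3] 55.8
[496.79370629 230.6048951 ] [607.4 577.8] [ 57.5 240. ] 84.3
[258.36170213 164.64893617] [382.4 301.6] [43.8 44.5] 25.4
[360.02777778  26.16666667] [268.3 469.2] [80.4 11.1] 28.6
[  4   8  18  21 235] [258.37021277 168.24680851]
[[0.38185886 0.30431024]]
[[0.38108231 0.30685336]]
```

```bash
python3 - <<'E'
from h import *
for n,bx in(("scene",(275,300,100,130)),("side",(128,160,150,185))):
    d=dict(np.load(n+".npz"));c=cam(d);px=d["pixels"];v=px.max(2)
    m=np.zeros(v.shape);m[bx[2]:bx[3],bx[0]:bx[1]]=v[bx[2]:bx[3],bx[0]:bx[1]]<75
    for b in blobs(m,40,900):print(n,b.min(0),b.max(0),*rect(plane(c,b,.008)))
    m=np.array({"scene":(288.5,118.5),"side":(143.5,173)}[n]);print(plane(c,m,.008))
E
```

```text
scene [281 108] [294 123] [380.8 308. ] [42.6 69.4] 36.1
[[0.39169168 0.29858498]]
side [135 167] [152 178] [378.6 290.3] [41.7 42.6] 58.1
[[0.3782538  0.28999321]]
```

Emit:
send_rows(
  increments=[
    {"gripper":-1,"linear":[0.001,0.007,-0.03],"delta_rot":[0,0,0]},
    {"gripper":-1,"linear":[0.001,0.007,-0.07],"delta_rot":[0,0,0]},
    {"gripper":-1,"linear":[0.001,0.007,-0.1],"delta_rot":[0,0,0]},
    {"gripper":-1,"linear":[0.001,0.007,-0.11],"delta_rot":[0,0,0]},
    {"gripper":-1,"linear":[0.001,0.007,-0.11],"delta_rot":[0,0,0]},
  ],
)

```text
clock: 1.5
position: [0.3799, 0.3008, 0.0932]
ee_rot: [-0.001, 0.173, 0.985, -0.001]
contact_force: [0.2, -0.1, -0.6]
width: 0.0857
gripper_force: 0.0
```

```bash
python3 - <<'E'
from h import *
px,c=wrist();v=px.max(2);cv2.imwrite("pics/w2.png",px)
print(get_state()["position"])
for b in blobs(v<75,300,6000): print(b.mean(0),*rect(plane(c,b,.008)))
E
```

```text
[0.38126735 0.30128817 0.09456113]
[253.82969432 190.90393013] [381.9 301.9] [44.9 44.5] 70.2
```

View pics/w2.png

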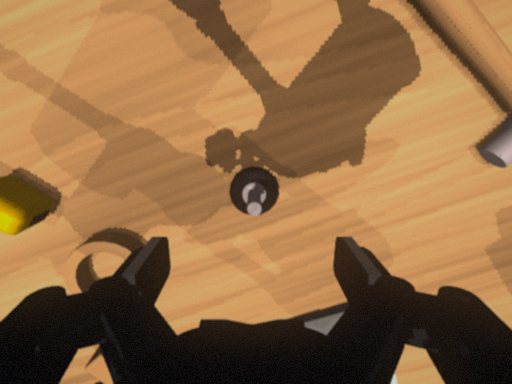

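The wrist view from nearer has the foot at (254,191) with its stud upright, and the measurement still gives (382,302). The tape is to the left, so I'll half-close the gripper before going down.

Emit:
send_rows(
  increments=[
    {"gripper":0,"linear":[0.001,0.001,0],"delta_rot":[0,0,0]},
    {"gripper":0,"linear":[0.001,0.001,0],"delta_rot":[0,0,0]},
    {"gripper":0,"linear":[0.001,0.001,-0.02],"delta_rot":[0,0,0]},
    {"gripper":0,"linear":[0.001,0.001,-0.045],"delta_rot":[0,0,0]},
    {"gripper":0,"linear":[0.001,0.001,-0.065],"delta_rot":[0,0,0]},
    {"gripper":0,"linear":[0.001,0.001,-0.07],"delta_rot":[0,0,0]},
    {"gripper":0,"linear":[0.001,0.001,-0.07],"delta_rot":[0,0,0]},
  ],
  newtons=40,
)

```text
clock: 2.25
position: [0.3828, 0.3015, 0.0246]
ee_rot: [-0.0, 0.174, 0.985, 0.0]
contact_force: [-0.1, -0.5, 0.0]
width: 0.0423
gripper_force: 0.0
```

Emit:
send_rows(
  increments=[
    {"gripper":1,"linear":[0,0,0],"delta_rot":[0,0,0]},
    {"gripper":1,"linear":[0,0,0],"delta_rot":[0,0,0]},
    {"gripper":1,"linear":[0,0,0],"delta_rot":[0,0,0]},
    {"gripper":1,"linear":[0,0,0],"delta_rot":[0,0,0]},
    {"gripper":1,"linear":[0,0,0],"delta_rot":[0,0,0]},
    {"gripper":1,"linear":[0,0,0],"delta_rot":[0,0,0]},
  ],
)

```text
clock: 2.85
position: [0.3833, 0.3015, 0.0253]
ee_rot: [0.001, 0.173, 0.985, 0.0]
contact_force: [-0.5, -1.8, 7.1]
width: 0.0078
gripper_force: 39.4
```

Emit:
send_rows(
  increments=[
    {"gripper":1,"linear":[0,0,0.01],"delta_rot":[0,0,0]},
    {"gripper":1,"linear":[0,0,0.03],"delta_rot":[0,0,0]},
    {"gripper":1,"linear":[0,0,0.06],"delta_rot":[0,0,0]},
    {"gripper":1,"linear":[0,0,0.08],"delta_rot":[0,0,0]},
    {"gripper":1,"linear":[0,0,0.08],"delta_rot":[0,0,0]},
    {"gripper":1,"linear":[0,0,0.08],"delta_rot":[0,0,0]},
  ],
)

```text
clock: 3.45
position: [0.3823, 0.3014, 0.1045]
ee_rot: [0.0, 0.174, 0.985, 0.0]
contact_force: [-0.4, -0.4, -1.0]
width: 0.0075
gripper_force: 39.0
```

```bash
python3 - <<'E'
from h import *
print({k:np.round(get_state()[k],4) for k in("position","width","contact_force","gripper_force")})
a=wrist()[0];b=optics.get_image("side")["pixels"]
cv2.imwrite("pics/l1.png",np.hstack([a[150:384,130:380],cv2.resize(b[100:230,80:220],None,fx=1.8,fy=1.8)]))
E
```

```text
{'position': array([0.3823, 0.3014, 0.1045]), 'width': np.float64(0.0075), 'contact_force': array([-0.4103, -0.3746, -0.9703]), 'gripper_force': np.float64(39.0466)}
```

View pics/l1.png

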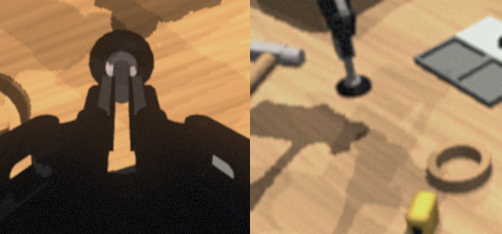

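The wrist crop shows the foot held between the fingertips with its base about level, and the side crop confirms it is lifted. Width reads 7.5 mm against a 12 mm stud, so I'll check the hold's offset numerically.

```bash
python3 - <<'E'
from h import *
px,c=wrist();K,R,o=c;p=get_state()["position"]
print("o",o,"tcp",p)
for q in(p,p+[0,0,.019],p+[0,0,-.02]):
    x=K@R@(q-o);print(x[:2]/x[2])
v=px.max(2)
for t in(35,50,75):
  m=v<t; m[245:]=0
  for b in blobs(m,500,9000):
    b=b[b[:,1]<215]; print(t,b.min(0),b.max(0)); e=cv2.fitEllipse(b);print(e)
    print(plane(c,e[0],.087),rect(plane(c,b,.087)))
E
```

```text
o [0.31563513 0.32520484 0.2722238 ] tcp [0.38146316 0.30084253 0.10308906]
[251.41809944 222.91550684]
[251.34303746 235.35040071]
[251.48238536 212.26579454]
75 [220 179] [282 214]
((250.91416931152344, 212.73292541503906), (62.33895492553711, 66.43132019042969), 3.8767151832580566)
[[0.38029587 0.30084654]] (array([369.2, 304.9]), array([44.1, 25.6]), 70.1)
```

```bash
python3 - <<'E'
from h import *
px,c=wrist()
c=(c[0],c[1],np.array([0.31551456,0.31603995,0.37287471]))
print(plane(c,[(237,280),(335,250)],.012))
for n,uv in(("scene",[(312,157),(342,126)]),("side",[(212,157),(172,133)])): 
    print(n,plane(cam(dict(np.load(n+".npz"))),uv,.012))
E
```

```text
[[0.53442721 0.21256439]
 [0.53618484 0.36269615]]
scene [[0.54324411 0.20758603]
 [0.54834739 0.3737775 ]]
side [[0.53373925 0.20368025]
 [0.53764621 0.36889046]]
```

Emit:
send_rows(
  increments=[
    {"gripper":1,"linear":[0.03,0.006,0.01],"delta_rot":[0,0,0]},
    {"gripper":1,"linear":[0.07,0.014,0.01],"delta_rot":[0,0,0]},
    {"gripper":1,"linear":[0.11,0.022,0.01],"delta_rot":[0,0,0]},
    {"gripper":1,"linear":[0.15,0.03,0.01],"delta_rot":[0,0,0]},
    {"gripper":1,"linear":[0.185,0.037,0.005],"delta_rot":[0,0,0]},
    {"gripper":1,"linear":[0.199,0.04,-0.01],"delta_rot":[0,0,0]},
    {"gripper":1,"linear":[0.199,0.04,-0.03],"delta_rot":[0,0,0]},
    {"gripper":1,"linear":[0.199,0.04,-0.04],"delta_rot":[0,0,0]},
  ],
)

```text
clock: 4.45
position: [0.5803, 0.3405, 0.0607]
ee_rot: [-0.002, 0.174, 0.985, -0.002]
contact_force: [-1.1, 0.1, -1.6]
width: 0.0073
gripper_force: 39.1
```

```bash
python3 - <<'E'
from h import *
print({k:np.round(get_state()[k],4) for k in("position","width","contact_force","qpos")})
a=wrist()[0];b=optics.get_image("side")["pixels"];d=optics.get_image("scene")["pixels"]
cv2.imwrite("pics/p1.png",np.hstack([a[100:340,110:400],cv2.resize(b[80:180,150:280],(312,240)),cv2.resize(d[100:200,290:400],(264,240))[:,:190]]))
E
```

```text
{'position': array([0.5803, 0.3405, 0.0607]), 'width': np.float64(0.0073), 'contact_force': array([-1.0687,  0.1072, -1.6306]), 'qpos': array([ 4.2730e-01,  5.2180e-01,  1.4791e+00,  1.0000e-04,  1.1463e+00,
       -7.9430e-01])}
```

View pics/p1.png

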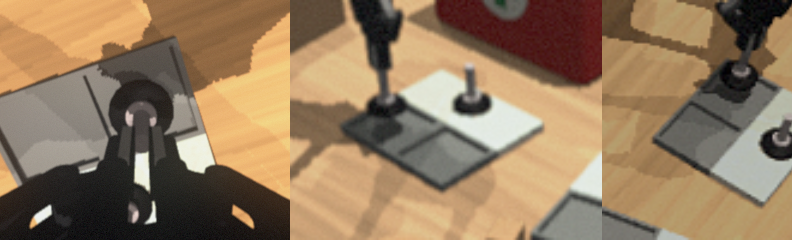

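The held foot hangs over the left bay in all three crops. In the wrist crop the bay's outer corner is at (175,38) and the divider starts at (85,78).

```bash
python3 - <<'E'
from h import *
px,c=wrist();print(get_state()["position"]);print(plane(c,[(285,138),(195,178),(310,232)],.012))
E
```

```text
[0.58112611 0.34142983 0.06421312]
[[0.54187868 0.38268297]
 [0.54741471 0.30391786]
 [0.62502562 0.3781377 ]]
```

Emit:
send_rows(
  increments=[
    {"gripper":1,"linear":[0.003,0,-0.015],"delta_rot":[0,0,0]},
    {"gripper":1,"linear":[0.003,0,-0.027],"delta_rot":[0,0,0]},
    {"gripper":1,"linear":[0.003,0,-0.033],"delta_rot":[0,0,0]},
    {"gripper":1,"linear":[0.003,0,-0.035],"delta_rot":[0,0,0]},
    {"gripper":1,"linear":[0.003,0,-0.0355],"delta_rot":[0,0,0]},
    {"gripper":1,"linear":[0.003,0,-0.0355],"delta_rot":[0,0,0]},
  ],
)

```text
clock: 5.25
position: [0.5839, 0.3409, 0.0297]
ee_rot: [-0.0, 0.173, 0.985, -0.0]
contact_force: [-2.4, -1.8, 6.6]
width: 0.0076
gripper_force: 40.2
```

Emit:
send_rows(
  increments=[
    {"gripper":0,"linear":[0,0,0],"delta_rot":[0,0,0]},
    {"gripper":0,"linear":[0,0,0],"delta_rot":[0,0,0]},
    {"gripper":0,"linear":[0,0,0],"delta_rot":[0,0,0]},
    {"gripper":0,"linear":[0,0,0.01],"delta_rot":[0,0,0]},
    {"gripper":0,"linear":[0,0,0.04],"delta_rot":[0,0,0]},
    {"gripper":0,"linear":[0,0,0.09],"delta_rot":[0,0,0]},
    {"gripper":0,"linear":[-0.02,-0.02,0.12],"delta_rot":[0,0,0]},
    {"gripper":0,"linear":[-0.04,-0.05,0.12],"delta_rot":[0,0,0]},
  ],
)

```text
clock: 6.05
position: [0.5482, 0.2937, 0.155]
ee_rot: [0.005, 0.173, 0.985, 0.004]
contact_force: [-0.3, 0.1, -0.6]
width: 0.0425
gripper_force: 0.0
```

```bash
python3 - <<'E'
from h import *
px,c=wrist();K,R,o=c;print(get_state()["position"],o)
a=px; b=optics.get_image("side")["pixels"]
cv2.imwrite("pics/p2.png",np.hstack([a[:,:],cv2.resize(b[80:240,150:330],(288,384),)[:,:280]]))
for n,uv,z in(("scene",(256,189),.02),("side",(252,198),.02),("scene",(205,211),.02),("side",(288,244),.02),("scene",(264,153),.012),("side",(196,193),.012),("scene",(280,178),.01),("scene",(230,143),.01)): print(n,plane(cam(dict(np.load(n+".npz"))),uv,z))
E
```

```text
[0.54104179 0.28675579 0.15224707] [0.4799851  0.31679508 0.32316008]
scene [[0.48568578 0.00664553]]
side [[0.47844254 0.01138667]]
scene [[ 0.42111496 -0.13617339]]
side [[ 0.42265455 -0.14114645]]
scene [[0.41939316 0.13051403]]
side [[0.4108473  0.12972432]]
scene [[0.51257197 0.08576452]]
scene [[0.31048444 0.09854147]]
```

View pics/p2.png

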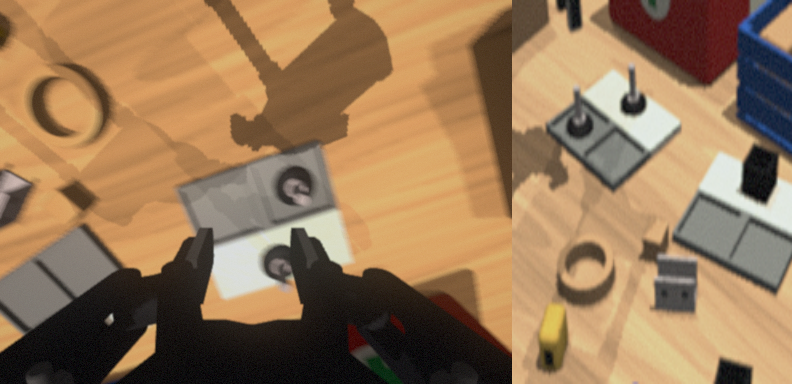

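The foot stands upright in the left bay, at (295,185) in the wrist image and also in the side crop. The wooden block is close to the splice, so I'll look at the splice from above.

Emit:
send_rows(
  increments=[
    {"gripper":0,"linear":[-0.01,-0.04,0.02],"delta_rot":[0,0,0]},
    {"gripper":0,"linear":[-0.02,-0.085,0.04],"delta_rot":[0,0,0]},
    {"gripper":0,"linear":[-0.03,-0.13,0.05],"delta_rot":[0,0,0]},
    {"gripper":0,"linear":[-0.04,-0.175,0.05],"delta_rot":[0,0,0]},
    {"gripper":0,"linear":[-0.05,-0.22,0.05],"delta_rot":[0,0,0]},
    {"gripper":0,"linear":[-0.06,-0.265,0.05],"delta_rot":[0,0,0]},
    {"gripper":0,"linear":[-0.065,-0.285,0.05],"delta_rot":[0,0,0]},
    {"gripper":0,"linear":[-0.065,-0.285,0.05],"delta_rot":[0,0,0]},
  ],
)

```text
clock: 6.95
position: [0.4793, 0.0041, 0.1992]
ee_rot: [0.0, 0.176, 0.984, -0.0]
contact_force: [0.1, -0.4, -0.1]
width: 0.0427
gripper_force: 0.0
```

```bash
python3 - <<'E'
from h import *
px,c=wrist();np.savez("w3.npz",px=px,K=c[0],R=c[1],o=c[2])
cv2.imwrite("pics/w3.png",px);print(np.round(get_state()["qpos"],3),get_state()["position"])
E
```

```text
[-1.340e-01  1.350e-01  1.705e+00  1.000e-03  1.301e+00 -1.353e+00] [0.47981029 0.00569096 0.19920249]
```

View pics/w3.png

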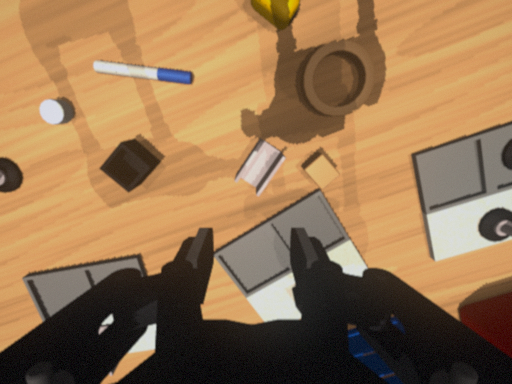

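The splice is at (260,165), lying diagonally, and the block at (318,168) is clear of the grip line. The cup is at (132,165) and the three trays are in view. I'll zoom in on the splice and cup for rim corners.

```bash
python3 - <<'E'
from h import *
px=np.load("w3.npz")["px"]
z=lambda x0,y0:cv2.convertScaleAbs(cv2.resize(px[y0:y0+75,x0:x0+75],(525,525)[:2] and (390,390),interpolation=cv2.INTER_CUBIC),alpha=1.6)
cv2.imwrite("pics/z3.png",np.hstack([z(223,128),z(95,128)]))
E
```

```text
(no output)
```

View pics/z3.png

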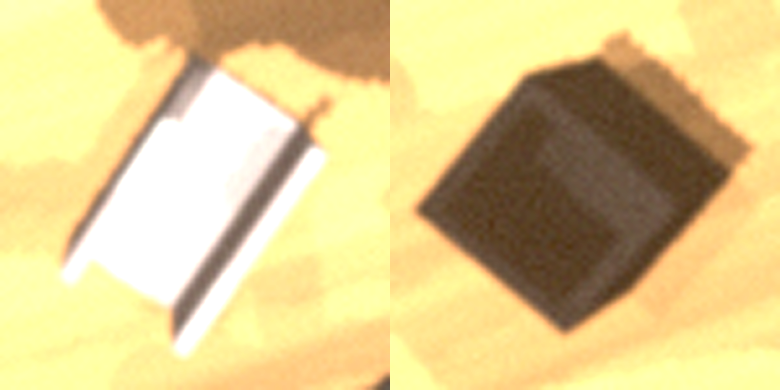

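```bash
python3 - <<'E'
from h import *
f=np.load("w3.npz");c=(f["K"],f["R"],f["o"]);print(c[0][0,0],c[2])
def q(n,pts,x0,z):
    p=plane(c,np.array(pts)/5.2+[x0,128],z)*1000;e=np.roll(p,-1,0)-p
    print(n,z,p.mean(0).round(1),"len",np.linalg.norm(e,axis=1).round(1),"ang",np.degrees(np.arctan2(e[:,1],e[:,0])).round(1)%90)
q("splice",[(187,356),(328,150),(190,55),(60,278)],223,.04)
q("cup",[(27,210),(175,332),(285,200),(140,78)],95,.04)
q("cup ground3",[(210,58),(340,170),(240,290)],95,0)
p=plane(c,[(312,187),(303,165),(320,150),(338,172)],.02);print("block",p.round(3))
# trays: near-edge corners
print("cup tray",plane(c,[(216,257),(320,191)],.012).round(4)); print("splice tray",plane(c,[(25,277),(138,255)],.012).round(4)); print("foot tray",plane(c,[(413,154)],.012))
E
```

```text
277.61902112982784 [0.41311167 0.02862757 0.36802602]
splice 0.04 [479.3  14.3] len [58.6 38.2 59.7 35.5] ang [36.9 35.7 39.6 37.2]
cup 0.04 [ 422.2 -136.8] len [42.4 43.2 40.9 42.7] ang [26.  27.1 26.7 25. ]
cup ground3 0 [ 425.3 -127.2] len [41.5 43.3 60.4] ang [26.4 27.3 70.6]
block [[0.529 0.069]
 [0.498 0.067]
 [0.487 0.092]
 [0.522 0.106]]
cup tray [[ 0.5844 -0.089 ]
 [ 0.5411  0.0786]]
splice tray [[ 0.518  -0.3646]
 [ 0.5429 -0.1926]]
foot tray [[0.53474811 0.20457753]]
```

Emit:
send_rows(
  increments=[
    {"gripper":0,"linear":[-0.013,-0.04,0],"delta_rot":[0,0,0]},
    {"gripper":0,"linear":[-0.027,-0.085,0],"delta_rot":[0,0,0]},
    {"gripper":0,"linear":[-0.042,-0.13,0],"delta_rot":[0,0,0]},
    {"gripper":0,"linear":[-0.057,-0.175,0],"delta_rot":[0,0,0]},
    {"gripper":0,"linear":[-0.072,-0.22,0],"delta_rot":[0,0,0]},
    {"gripper":0,"linear":[-0.087,-0.265,0],"delta_rot":[0,0,0]},
    {"gripper":0,"linear":[-0.1,-0.308,0],"delta_rot":[0,0,0]},
    {"gripper":0,"linear":[-0.105,-0.323,-0.02],"delta_rot":[0,0,0]},
  ],
)

```text
clock: 7.8
position: [0.3767, -0.3216, 0.181]
ee_rot: [0.003, 0.174, 0.985, -0.003]
contact_force: [0.2, -0.3, -0.8]
width: 0.0428
gripper_force: 0.0
```

Emit:
send_rows(
  increments=[
    {"gripper":0,"linear":[0,0,-0.03],"delta_rot":[0,0,0]},
    {"gripper":0,"linear":[0,0,-0.06],"delta_rot":[0,0,0]},
    {"gripper":0,"linear":[0,0,-0.08],"delta_rot":[0,0,0]},
    {"gripper":0,"linear":[0,0,-0.08],"delta_rot":[0,0,0]},
  ],
)

```text
clock: 8.2
position: [0.3742, -0.314, 0.0962]
ee_rot: [-0.002, 0.173, 0.985, 0.002]
contact_force: [-1.1, 0.7, 0.2]
width: 0.0429
gripper_force: 0.0
```

```bash
python3 - <<'E'
from h import *
px,c=wrist();v=px.max(2);s=get_state();print(s["position"],np.round(s["qpos"],2))
for b in blobs(v<75,300,6000): print(b.mean(0),*rect(plane(c,b,.008)))
E
```

```text
[ 0.3751562  -0.31525941  0.09787217] [-0.84  0.24  1.84  0.    1.06 -2.07]
[248.86096257 187.1657754 ] [ 373.1 -315.8] [44.4 43.7] 70.0
[454.5245098  173.64215686] [ 428.3 -128.1] [73.3 59.3] 26.1
```

The foot_b blob gives (373,-316) with a base of about 44 mm, as for foot_a. Going down to grip it.

Emit:
send_rows(
  increments=[
    {"gripper":0,"linear":[-0.002,-0.001,-0.03],"delta_rot":[0,0,0]},
    {"gripper":0,"linear":[-0.002,-0.001,-0.055],"delta_rot":[0,0,0]},
    {"gripper":0,"linear":[-0.002,-0.001,-0.07],"delta_rot":[0,0,0]},
    {"gripper":0,"linear":[-0.002,-0.001,-0.0745],"delta_rot":[0,0,0]},
    {"gripper":0,"linear":[-0.002,-0.001,-0.0745],"delta_rot":[0,0,0]},
    {"gripper":1,"linear":[-0.002,-0.001,-0.0745],"delta_rot":[0,0,0]},
    {"gripper":1,"linear":[-0.002,-0.001,-0.0745],"delta_rot":[0,0,0]},
    {"gripper":1,"linear":[-0.002,-0.001,-0.0745],"delta_rot":[0,0,0]},
  ],
)

```text
clock: 9.05
position: [0.3734, -0.3181, 0.0255]
ee_rot: [0.001, 0.174, 0.985, -0.0]
contact_force: [0.1, 0.7, 4.0]
width: 0.008
gripper_force: 39.1
```

Emit:
send_rows(
  increments=[
    {"gripper":1,"linear":[0,0,0],"delta_rot":[0,0,0]},
    {"gripper":1,"linear":[0,0,0],"delta_rot":[0,0,0]},
    {"gripper":1,"linear":[0,0,0],"delta_rot":[0,0,0]},
    {"gripper":1,"linear":[0,0,0.02],"delta_rot":[0,0,0]},
    {"gripper":1,"linear":[0,0,0.06],"delta_rot":[0,0,0]},
    {"gripper":1,"linear":[0,0,0.11],"delta_rot":[0,0,0]},
    {"gripper":1,"linear":[0,0,0.16],"delta_rot":[0,0,0]},
    {"gripper":1,"linear":[0.005,0.03,0.17],"delta_rot":[0,0,0]},
  ],
)

```text
clock: 9.85
position: [0.3804, -0.2932, 0.2004]
ee_rot: [0.005, 0.175, 0.985, -0.005]
contact_force: [1.5, -0.7, -0.4]
width: 0.0079
gripper_force: 39.1
```

Emit:
send_rows(
  increments=[
    {"gripper":1,"linear":[0.015,0.045,0],"delta_rot":[0,0,0]},
    {"gripper":1,"linear":[0.03,0.09,0],"delta_rot":[0,0,0]},
    {"gripper":1,"linear":[0.045,0.135,0],"delta_rot":[0,0,0]},
    {"gripper":1,"linear":[0.062,0.18,0],"delta_rot":[0,0,0]},
    {"gripper":1,"linear":[0.08,0.225,0],"delta_rot":[0,0,0]},
    {"gripper":1,"linear":[0.1,0.27,0],"delta_rot":[0,0,0]},
    {"gripper":1,"linear":[0.118,0.31,0],"delta_rot":[0,0,0]},
    {"gripper":1,"linear":[0.136,0.35,0],"delta_rot":[0,0,0]},
  ],
)

```text
clock: 10.65
position: [0.5137, 0.0642, 0.1943]
ee_rot: [0.0, 0.173, 0.985, -0.0]
contact_force: [0.7, -0.4, -0.3]
width: 0.0079
gripper_force: 39.0
```

Emit:
send_rows(
  increments=[
    {"gripper":1,"linear":[0.018,0.045,0],"delta_rot":[0,0,0]},
    {"gripper":1,"linear":[0.035,0.09,-0.01],"delta_rot":[0,0,0]},
    {"gripper":1,"linear":[0.053,0.135,-0.03],"delta_rot":[0,0,0]},
    {"gripper":1,"linear":[0.065,0.17,-0.05],"delta_rot":[0,0,0]},
    {"gripper":1,"linear":[0.069,0.188,-0.08],"delta_rot":[0,0,0]},
    {"gripper":1,"linear":[0.069,0.188,-0.115],"delta_rot":[0,0,0]},
    {"gripper":1,"linear":[0.069,0.188,-0.13],"delta_rot":[0,0,0]},
    {"gripper":1,"linear":[0.069,0.188,-0.13],"delta_rot":[0,0,0]},
  ],
)

```text
clock: 11.45
position: [0.5799, 0.2497, 0.0609]
ee_rot: [-0.003, 0.173, 0.985, -0.002]
contact_force: [-0.5, 0.6, -0.3]
width: 0.0073
gripper_force: 39.0
```

```bash
python3 - <<'E'
from h import *
print({k:np.round(get_state()[k],4) for k in("position","width","contact_force","qpos")})
a=wrist()[0];b=optics.get_image("side")["pixels"]
cv2.imwrite("pics/p4.png",np.hstack([a[60:384,60:460],cv2.resize(b[80:180,150:280],(390,324))]))
E
```

```text
{'position': array([0.5799, 0.2497, 0.0609]), 'width': np.float64(0.0073), 'contact_force': array([-0.5161,  0.6018, -0.3082]), 'qpos': array([ 2.9660e-01,  4.6740e-01,  1.5791e+00, -2.0000e-04,  1.1023e+00,
       -9.2580e-01])}
```

View pics/p4.png

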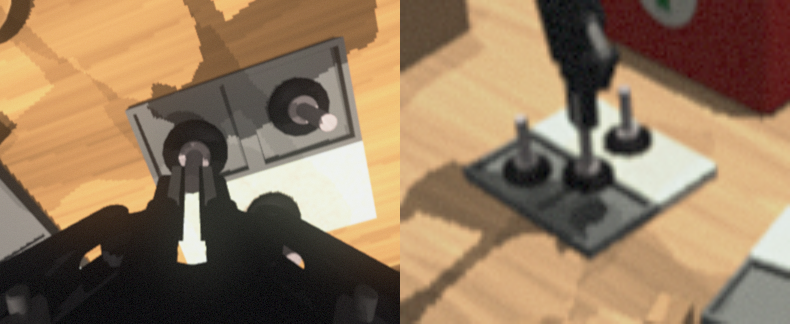

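The second foot hangs over the right bay at (193,150) in the wrist crop, and the first stands flat in the left bay. Lowering and releasing.

Emit:
send_rows(
  increments=[
    {"gripper":1,"linear":[0.002,0,-0.015],"delta_rot":[0,0,0]},
    {"gripper":1,"linear":[0.002,0,-0.027],"delta_rot":[0,0,0]},
    {"gripper":1,"linear":[0.002,0,-0.033],"delta_rot":[0,0,0]},
    {"gripper":1,"linear":[0.002,0,-0.035],"delta_rot":[0,0,0]},
    {"gripper":1,"linear":[0.002,0,-0.0355],"delta_rot":[0,0,0]},
    {"gripper":1,"linear":[0.002,0,-0.0355],"delta_rot":[0,0,0]},
  ],
)

```text
clock: 12.15
position: [0.5849, 0.2508, 0.0294]
ee_rot: [0.0, 0.174, 0.985, 0.0]
contact_force: [-0.1, 1.3, 1.9]
width: 0.0078
gripper_force: 39.8
```

Emit:
send_rows(
  increments=[
    {"gripper":0,"linear":[0,0,0],"delta_rot":[0,0,0]},
    {"gripper":0,"linear":[0,0,0],"delta_rot":[0,0,0]},
    {"gripper":0,"linear":[0,0,0],"delta_rot":[0,0,0]},
    {"gripper":0,"linear":[0,0,0.01],"delta_rot":[0,0,0]},
    {"gripper":0,"linear":[0,0,0.04],"delta_rot":[0,0,0]},
    {"gripper":0,"linear":[0,0,0.09],"delta_rot":[0,0,0]},
    {"gripper":0,"linear":[-0.01,-0.03,0.12],"delta_rot":[0,0,0]},
    {"gripper":-0.5,"linear":[-0.02,-0.07,0.12],"delta_rot":[0,0,0]},
  ],
)

```text
clock: 12.95
position: [0.5684, 0.1818, 0.155]
ee_rot: [0.006, 0.172, 0.985, 0.002]
contact_force: [1.2, -1.4, 0.7]
width: 0.0563
gripper_force: 0.0
```

Emit:
send_rows(
  increments=[
    {"gripper":-0.5,"linear":[-0.012,-0.025,0],"delta_rot":[0,0,-0.08]},
    {"gripper":-0.5,"linear":[-0.025,-0.05,0],"delta_rot":[0,0,-0.17]},
    {"gripper":-0.5,"linear":[-0.038,-0.078,0],"delta_rot":[0,0,-0.26]},
    {"gripper":-0.5,"linear":[-0.052,-0.108,0],"delta_rot":[0,0,-0.35]},
    {"gripper":-0.5,"linear":[-0.068,-0.138,-0.01],"delta_rot":[0,0,-0.45]},
    {"gripper":-0.5,"linear":[-0.08,-0.16,-0.03],"delta_rot":[0,0,-0.53]},
    {"gripper":-0.5,"linear":[-0.085,-0.167,-0.04],"delta_rot":[0,0,-0.567]},
    {"gripper":-0.5,"linear":[-0.085,-0.167,-0.04],"delta_rot":[0,0,-0.567]},
  ],
)

```text
clock: 13.75
position: [0.478, 0.013, 0.1081]
ee_rot: [-0.001, 0.443, 0.897, -0.0]
contact_force: [0.6, 1.5, -0.2]
width: 0.0637
gripper_force: 0.0
```

```bash
python3 - <<'E'
from h import *
px,c=wrist();s=get_state();print(s["position"],s["ee_rot"]);np.savez("w5.npz",px=px,K=c[0],R=c[1],o=c[2])
b=optics.get_image("side")["pixels"]
cv2.imwrite("pics/w5.png",np.hstack([cv2.resize(px[90:290,140:380],(480,400)),cv2.resize(b[80:230,150:270],(320,400))]))
E
```

```text
[0.47960223 0.01360563 0.10893583] [-1.64326842e-04  4.42106817e-01  8.96962330e-01  3.36759468e-04]
```

View pics/w5.png

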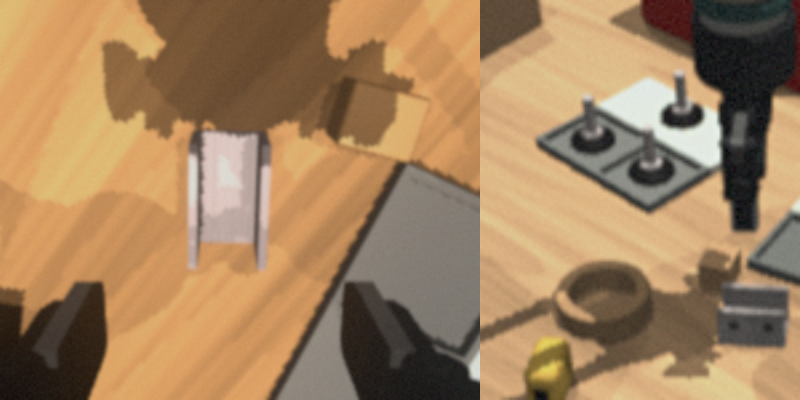

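Both feet stand in their bays, and the splice is now aligned with the fingers: its rims run from (188,268) and (269,270) upward in the crop. The block is off to the upper right.

```bash
python3 - <<'E'
from h import *
f=np.load("w5.npz");c=(f["K"],f["R"],f["o"])
P=lambda a,z:plane(c,np.array(a)/2+[140,90],z)*1000
t=np.array([479.6,13.6]);a=np.pi-2*np.arctan2(.8970,.4421);
ang=2*np.arctan2(.8970,.4421)-np.pi/2;cl=np.array([np.cos(ang),np.sin(ang)]);ln=np.array([cl[1],-cl[0]])
print("close ang",np.degrees(ang))
for n,p in(("rim",P([(188,268),(269,270),(272,133),(190,133)],.04)),("block",P([(405,160),(330,135),(350,80),(430,98)],.02)),):
    d=p-t;print(n,p.round(1).tolist(),"close",(d@cl).round(1),"len",(d@ln).round(1))
E
```

```text
close ang 37.52584144766307
rim [[482.8, -20.2], [513.0, 1.7], [474.4, 51.9], [446.5, 30.5]] close [-18.   19.3  19.2 -16. ] len [ 28.8  29.8 -33.5 -33.6]
block [[535.4, 78.6], [499.7, 66.1], [490.6, 90.7], [524.9, 106.9]] close [83.8 47.9 55.7 92.7] len [-17.6 -29.5 -54.5 -46.4]
```

Emit:
send_rows(
  increments=[
    {"gripper":-0.5,"linear":[0.001,0.001,-0.03],"delta_rot":[0,0,0]},
    {"gripper":-0.5,"linear":[0.001,0.001,-0.06],"delta_rot":[0,0,0]},
    {"gripper":-0.5,"linear":[0.001,0.001,-0.085],"delta_rot":[0,0,0]},
    {"gripper":-0.5,"linear":[0.001,0.001,-0.094],"delta_rot":[0,0,0]},
    {"gripper":-0.5,"linear":[0.001,0.001,-0.094],"delta_rot":[0,0,0]},
    {"gripper":1,"linear":[0.001,0.001,-0.094],"delta_rot":[0,0,0]},
    {"gripper":1,"linear":[0.001,0.001,-0.094],"delta_rot":[0,0,0]},
    {"gripper":1,"linear":[0.001,0.001,-0.094],"delta_rot":[0,0,0]},
  ],
  newtons=60,
)

```text
clock: 14.65
position: [0.4816, 0.0144, 0.016]
ee_rot: [0.001, 0.442, 0.897, 0.0]
contact_force: [0.7, -0.5, -0.2]
width: 0.0206
gripper_force: 0.0
```

Emit:
send_rows(
  increments=[
    {"gripper":1,"linear":[0,0,0],"delta_rot":[0,0,0]},
    {"gripper":1,"linear":[0,0,0],"delta_rot":[0,0,0]},
    {"gripper":1,"linear":[0,0,0.01],"delta_rot":[0,0,0]},
    {"gripper":1,"linear":[0,0,0.04],"delta_rot":[0,0,0]},
    {"gripper":1,"linear":[0,0,0.08],"delta_rot":[0,0,0]},
    {"gripper":1,"linear":[0,0,0.11],"delta_rot":[0,0,0]},
    {"gripper":1,"linear":[0,0,0.12],"delta_rot":[0,0,0]},
  ],
)

```text
clock: 15.35
position: [0.4828, 0.0141, 0.1388]
ee_rot: [0.003, 0.442, 0.897, 0.001]
contact_force: [-0.3, -1.0, -0.8]
width: 0.0
gripper_force: 0.0
```

```bash
python3 - <<'E'
from h import *
px,c=wrist();s=get_state();print(s["position"],s["width"]);np.savez("w6.npz",px=px,K=c[0],R=c[1],o=c[2])
b=optics.get_image("side")["pixels"]
cv2.imwrite("pics/w6.png",np.hstack([px[60:340,100:420],cv2.resize(b[50:250,150:350],(280,280))]))
E
```

```text
[0.48280401 0.01415851 0.13864866] 0.00011424085176117428
```

View pics/w6.png

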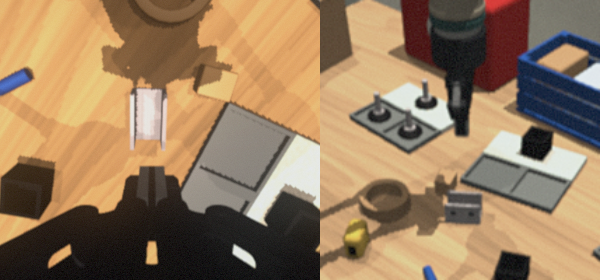

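The grasp closed on nothing: the splice still lies at (148,120) in the crop, and the shut fingertip is at about (250,146) in the side image. I'll triangulate the real fingertip against the reported TCP, using masks in both fixed views.

```bash
python3 - <<'E'
from h import *
s=get_state();t=s["position"];print(t)
ims=[]
for n in("scene","side"):
    d=optics.get_image(n);K,R,o=cam(d);x=K@R@(t-o);u=x[:2]/x[2];print(n,u.round(1))
    x0,y0=int(u[0])-30,int(u[1])-30;i=cv2.resize(d["pixels"][y0:y0+60,x0:x0+60],(390,390),interpolation=cv2.INTER_CUBIC)
    i=cv2.convertScaleAbs(i,alpha=1.3);q=((u-[x0,y0]+.5)*6.5).astype(int);cv2.drawMarker(i,tuple(map(int,q)),(0,0,255),0,12,1);ims.append(i);print(x0,y0)
cv2.imwrite("pics/tip.png",np.hstack(ims))
f=np.load("w6.npz");c=(f["K"],f["R"],f["o"]);print(plane(c,[(233,210),(266,210),(264,150),(235,150)],.04))
E
```

```text
[0.48167219 0.01426405 0.13664273]
scene [256.5 160.8]
226 130
side [250.7 156.4]
220 126
[[ 0.48485998 -0.01893916]
 [ 0.5116956   0.00160164]
 [ 0.47204715  0.04856953]
 [ 0.4499186   0.03159545]]
```

View pics/tip.png

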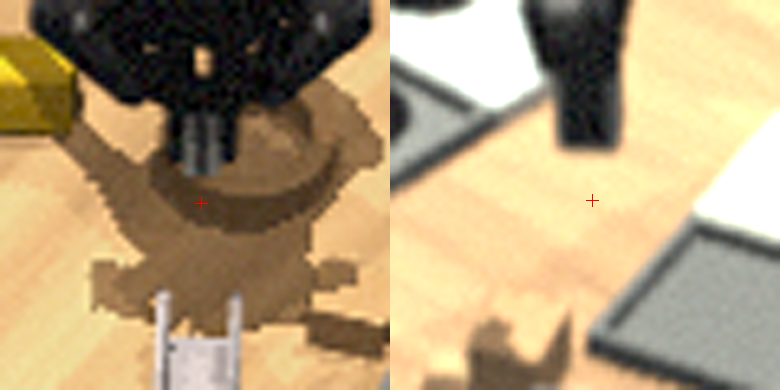

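The shut fingertip appears about 20 mm above the reported TCP in both views (marker at (201,202) against tip (203,175) in scene, and (592,200) against (588,150) in side). I'll triangulate it.

```bash
python3 - <<'E'
from h import *
t=get_state()["position"];Ps=[];uv=[(203/6.5+226-.5,175/6.5+130-.5),(198/6.5+220-.5,150/6.5+126-.5)]
for n in("scene","side"):
    K,R,o=cam(dict(np.load(n+".npz")));Ps.append(K@np.c_[R,-R@o])
X=cv2.triangulatePoints(Ps[0],Ps[1],np.array(uv[0]),np.array(uv[1]));X=(X[:3]/X[3]).ravel();print(X,t,X-t)
E
```

```text
[0.48215158 0.01526189 0.1557752 ] [0.4796115  0.01449331 0.13403372] [0.00254008 0.00076858 0.02174149]
```

So the real fingertips end about 20 mm above the reported TCP, and the feet were held only by the stud tops. I'll lower the grasp by 20 mm from here on.

Emit:
send_rows(
  increments=[
    {"gripper":-0.5,"linear":[0,0,0],"delta_rot":[0,0,0]},
    {"gripper":-0.5,"linear":[0,0,-0.01],"delta_rot":[0,0,0]},
    {"gripper":-0.5,"linear":[0,0,-0.03],"delta_rot":[0,0,0]},
    {"gripper":-0.5,"linear":[0,0,-0.06],"delta_rot":[0,0,0]},
    {"gripper":-0.5,"linear":[0,0,-0.085],"delta_rot":[0,0,0]},
    {"gripper":-0.5,"linear":[0,0,-0.105],"delta_rot":[0,0,0]},
    {"gripper":-0.5,"linear":[0,0,-0.115],"delta_rot":[0,0,0]},
    {"gripper":-0.5,"linear":[0,0,-0.12],"delta_rot":[0,0,0]},
  ],
)

```text
clock: 16.35
position: [0.4793, 0.0145, 0.013]
ee_rot: [-0.002, 0.442, 0.897, -0.001]
contact_force: [-0.3, 0.1, 0.2]
width: 0.0643
gripper_force: 0.0
```

Emit:
send_rows(
  increments=[
    {"gripper":-0.5,"linear":[0,0,-0.005],"delta_rot":[0,0,0]},
    {"gripper":-0.5,"linear":[0,0,-0.01],"delta_rot":[0,0,0]},
    {"gripper":-0.5,"linear":[0,0,-0.015],"delta_rot":[0,0,0]},
    {"gripper":-0.5,"linear":[0,0,-0.019],"delta_rot":[0,0,0]},
    {"gripper":-0.5,"linear":[0,0,-0.019],"delta_rot":[0,0,0]},
  ],
)

```text
clock: 16.85
position: [0.4803, 0.0144, -0.0044]
ee_rot: [-0.0, 0.442, 0.897, -0.0]
contact_force: [-1.1, 0.3, 0.0]
width: 0.0639
gripper_force: 0.0
```

Emit:
send_rows(
  increments=[
    {"gripper":1,"linear":[0,0,0],"delta_rot":[0,0,0]},
    {"gripper":1,"linear":[0,0,0],"delta_rot":[0,0,0]},
    {"gripper":1,"linear":[0,0,0],"delta_rot":[0,0,0]},
    {"gripper":1,"linear":[0,0,0],"delta_rot":[0,0,0]},
    {"gripper":1,"linear":[0,0,0],"delta_rot":[0,0,0]},
  ],
)

```text
clock: 17.35
position: [0.481, 0.0144, -0.0037]
ee_rot: [0.001, 0.442, 0.897, 0.0]
contact_force: [-1.2, 0.1, 5.1]
width: 0.0347
gripper_force: 60.7
```

Emit:
send_rows(
  increments=[
    {"gripper":1,"linear":[0,0,0.015],"delta_rot":[0,0,0]},
    {"gripper":1,"linear":[0,0,0.045],"delta_rot":[0,0,0]},
    {"gripper":1,"linear":[0,0,0.085],"delta_rot":[0,0,0]},
    {"gripper":1,"linear":[0.005,-0.02,0.12],"delta_rot":[0,0,0.05]},
    {"gripper":1,"linear":[0.02,-0.05,0.12],"delta_rot":[0,0,0.15]},
    {"gripper":1,"linear":[0.036,-0.09,0.12],"delta_rot":[0,0,0.27]},
    {"gripper":1,"linear":[0.053,-0.13,0.12],"delta_rot":[0,0,0.39]},
    {"gripper":1,"linear":[0.067,-0.17,0.12],"delta_rot":[0,0,0.51]},
  ],
)

```text
clock: 18.15
position: [0.5479, -0.1569, 0.1154]
ee_rot: [-0.0, 0.199, 0.98, 0.0]
contact_force: [0.5, 1.2, -1.6]
width: 0.0343
gripper_force: 60.3
```

Emit:
send_rows(
  increments=[
    {"gripper":1,"linear":[0.015,-0.04,0],"delta_rot":[0,0,0.12]},
    {"gripper":1,"linear":[0.028,-0.07,0],"delta_rot":[0,0,0.22]},
    {"gripper":1,"linear":[0.034,-0.089,0],"delta_rot":[0,0,0.246]},
    {"gripper":1,"linear":[0.034,-0.089,-0.03],"delta_rot":[0,0,0.246]},
    {"gripper":1,"linear":[0.034,-0.089,-0.06],"delta_rot":[0,0,0.246]},
    {"gripper":1,"linear":[0.034,-0.089,-0.07],"delta_rot":[0,0,0.246]},
    {"gripper":1,"linear":[0.034,-0.089,-0.07],"delta_rot":[0,0,0.246]},
  ],
)

```text
clock: 18.85
position: [0.5798, -0.2436, 0.0435]
ee_rot: [-0.002, 0.08, 0.997, 0.001]
contact_force: [-0.9, -0.8, -1.4]
width: 0.0347
gripper_force: 60.1
```

```bash
python3 - <<'E'
from h import *
s=get_state();px,c=wrist();print({k:np.round(s[k],4) for k in("position","width","contact_force","qpos","ee_rot")})
np.savez("w7.npz",px=px,K=c[0],R=c[1],o=c[2])
b=optics.get_image("side")["pixels"];K,R,o=cam(dict(np.load("side.npz")))
cv2.imwrite("pics/p7.png",np.hstack([px[40:384,60:460],cv2.resize(b[150:300,330:480],(344,344))]))
E
```

```text
{'position': array([ 0.5798, -0.2436,  0.0435]), 'width': np.float64(0.0347), 'contact_force': array([-0.8985, -0.7508, -1.3567]), 'qpos': array([-5.0840e-01,  4.7990e-01,  1.6070e+00,  1.0000e-04,  1.0599e+00,
       -1.9195e+00]), 'ee_rot': array([-0.0024,  0.0798,  0.9968,  0.0011])}
```

View pics/p7.png

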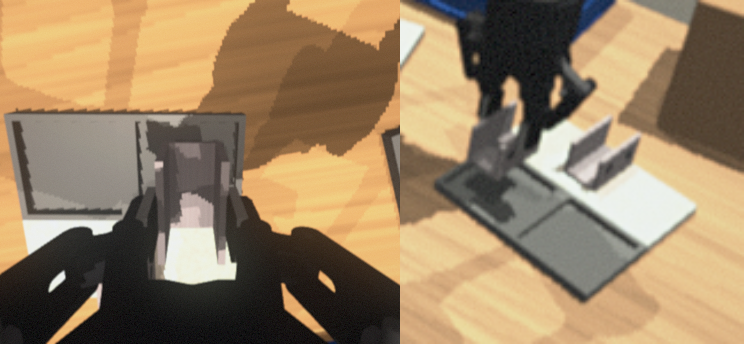

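The splice hangs square over the left-hand bay in both crops. The tray's near corners are at (5,115) and (243,115) in the wrist crop. That was my 14th picture, so from here I work from numbers.

```bash
python3 - <<'E'
from h import *
f=np.load("w7.npz");c=(f["K"],f["R"],f["o"])
print(plane(c,[(65,155),(303,155),(83,257)],.012).round(4),c[2])
# held splice near-end bottom edge (crop (165,142)-(222,142))
print(plane(c,[(225,182),(282,182)],.047).round(4))
E
```

```text
[[ 0.5188 -0.3705]
 [ 0.5463 -0.2003]
 [ 0.6    -0.3842]] [ 0.51102563 -0.23281459  0.21274195]
[[ 0.5491 -0.2552]
 [ 0.5547 -0.2206]]
```

Emit:
send_rows(
  increments=[
    {"gripper":1,"linear":[0.002,-0.005,-0.015],"delta_rot":[0,0,0]},
    {"gripper":1,"linear":[0.002,-0.005,-0.03],"delta_rot":[0,0,0]},
    {"gripper":1,"linear":[0.002,-0.005,-0.04],"delta_rot":[0,0,0]},
    {"gripper":1,"linear":[0.002,-0.005,-0.044],"delta_rot":[0,0,0]},
    {"gripper":1,"linear":[0.002,-0.005,-0.0455],"delta_rot":[0,0,0]},
    {"gripper":1,"linear":[0.002,-0.005,-0.0455],"delta_rot":[0,0,0]},
  ],
)

```text
clock: 19.55
position: [0.5839, -0.2498, 0.0007]
ee_rot: [0.0, 0.08, 0.997, -0.0]
contact_force: [0.2, 0.4, -1.5]
width: 0.0348
gripper_force: 60.3
```

Emit:
send_rows(
  increments=[
    {"gripper":-0.3,"linear":[0,0,0],"delta_rot":[0,0,0]},
    {"gripper":-0.3,"linear":[0,0,0],"delta_rot":[0,0,0]},
    {"gripper":-0.3,"linear":[0,0,0],"delta_rot":[0,0,0]},
    {"gripper":-0.3,"linear":[0,0,0.01],"delta_rot":[0,0,0]},
    {"gripper":-0.3,"linear":[0,0,0.04],"delta_rot":[0,0,0]},
    {"gripper":-0.3,"linear":[0,0,0.085],"delta_rot":[0,0,0]},
    {"gripper":-0.3,"linear":[0,0,0.13],"delta_rot":[0,0,0]},
    {"gripper":-0.3,"linear":[0,0,0.14],"delta_rot":[0,0,0]},
  ],
)

```text
clock: 20.35
position: [0.5869, -0.2514, 0.1475]
ee_rot: [0.006, 0.08, 0.997, -0.002]
contact_force: [1.0, -0.4, 0.3]
width: 0.0557
gripper_force: 0.0
```

```bash
python3 - <<'E'
from h import *
s=get_state();px,c=wrist();print(s["position"],s["ee_rot"])
np.savez("w8.npz",px=px,K=c[0],R=c[1],o=c[2]);h=cv2.cvtColor(px,cv2.COLOR_BGR2HSV);v=px.max(2).astype(int);sa=v-px.min(2)
# grey tray floor mask and bright splice: low saturation, by brightness
for nm,m in(("grey",(v>70)&(v<145)&(sa<25)),("bright",(v>150)&(sa<35)),("dark",v<60)):
    for b in blobs(m,250,20000): print(nm,b.min(0),b.max(0),*rect(plane(c,b,.012)))
E
```

```text
[ 0.58693786 -0.25142696  0.14750442] [ 0.00555343  0.07977254  0.9967945  -0.00249436]
grey [309 231] [333 270] [ 692.1 -181.4] [58.3 14.8] 13.4
grey [155 214] [237 278] [ 668.7 -330.5] [ 73.9 117.8] 7.7
grey [133 129] [294 205] [ 572.9 -291.3] [174.3  85. ] 80.4
grey [394 101] [511 233] [619.5 -22.9] [112.3 126.1] 13.1
bright [206 220] [229 280] [ 674.2 -308.3] [28.5 81.6] 79.5
bright [413 179] [511 266] [686.6 -11.4] [ 76.4 112.2] 12.9
bright [140 167] [291 263] [ 631.  -301.5] [175.5 121. ] 81.0
bright [241 156] [265 197] [ 589.8 -249.8] [26.5 47.3] 77.1
bright [273 155] [286 197] [ 593.8 -220.5] [12.7 48.8] 77.3
bright [195 131] [238 151] [ 543.7 -283.1] [46.1 21.5] 80.9
bright [0 0] [34 43] [ 393.1 -457. ] [18.9 55.8] 31.3
dark [475 200] [511 258] [703.2  21.3] [78.4 40.4] 5.9
dark [319   0] [364  24] [ 442.7 -142.6] [42.5 20.1] 80.8
```

Emit:
send_rows(
  increments=[
    {"gripper":-0.7,"linear":[-0.02,0.014,0],"delta_rot":[0,0,-0.12]},
    {"gripper":-0.7,"linear":[-0.042,0.029,0],"delta_rot":[0,0,-0.25]},
    {"gripper":-0.7,"linear":[-0.064,0.044,0],"delta_rot":[0,0,-0.38]},
    {"gripper":-0.7,"linear":[-0.086,0.059,0],"delta_rot":[0,0,-0.51]},
    {"gripper":-0.7,"linear":[-0.108,0.074,0],"delta_rot":[0,0,-0.64]},
    {"gripper":-0.7,"linear":[-0.13,0.09,0],"delta_rot":[0,0,-0.77]},
    {"gripper":-0.7,"linear":[-0.15,0.105,-0.01],"delta_rot":[0,0,-0.89]},
    {"gripper":-0.7,"linear":[-0.161,0.112,-0.03],"delta_rot":[0,0,-0.949]},
  ],
)

```text
clock: 21.2
position: [0.4208, -0.1363, 0.1103]
ee_rot: [0.0, 0.528, 0.849, 0.0]
contact_force: [-0.0, -0.3, -0.2]
width: 0.073
gripper_force: 0.0
```

Emit:
send_rows(
  increments=[
    {"gripper":-0.7,"linear":[0,0,-0.01],"delta_rot":[0,0,0]},
    {"gripper":-0.7,"linear":[0,0,-0.01],"delta_rot":[0,0,0]},
    {"gripper":-0.7,"linear":[0,0,-0.01],"delta_rot":[0,0,0]},
  ],
)

```text
clock: 21.5
position: [0.4236, -0.1383, 0.1004]
ee_rot: [0.0, 0.526, 0.85, 0.0]
contact_force: [-0.1, -0.3, 0.5]
width: 0.0728
gripper_force: 0.0
```

```bash
python3 - <<'E'
from h import *
s=get_state();px,c=wrist();t=s["position"];print(t,s["ee_rot"],s["width"])
a=2*np.arctan2(s["ee_rot"][2],s["ee_rot"][1])-np.pi/2;print("close ang",np.degrees(a));v=px.max(2)
K,R,o=c;x=K@R@(np.r_[t[:2],.04]-o);print("tcp proj on rim",x[:2]/x[2])
for th in(60,75):
  for b in blobs(v<th,500,9000):
    ap=cv2.approxPolyDP(b.reshape(-1,1,2),4,True)[:,0];p=plane(c,ap,.04)
    print(th,ap.tolist(),(p*1000).round(0).tolist(),rect(plane(c,b,.04)))
E
```

```text
[ 0.42362372 -0.13831375  0.10035957] [3.84766478e-04 5.26156783e-01 8.50387494e-01 3.31308643e-05] 0.07280928604479153
close ang 26.507694660754915
tcp proj on rim [251.58446268 195.79228164]
60 [[228, 163], [230, 213], [268, 214], [269, 176], [262, 180], [263, 193], [234, 193], [232, 175], [262, 175], [274, 170], [271, 163]] [[393.0, -121.0], [414.0, -161.0], [444.0, -147.0], [429.0, -116.0], [425.0, -122.0], [431.0, -132.0], [409.0, -143.0], [401.0, -129.0], [423.0, -118.0], [430.0, -110.0], [425.0, -105.0]] (array([ 419.6, -134.2]), array([41.2, 46.4]), 26.5)
60 [[494, 23], [482, 32], [412, 202], [418, 200]] [[523.0, 59.0], [519.0, 50.0], [551.0, -81.0], [554.0, -77.0]] (array([536.6, -11.3]), array([  6.2, 143.1]), 13.0)
75 [[228, 162], [226, 216], [272, 217], [272, 164]] [[393.0, -121.0], [412.0, -165.0], [449.0, -148.0], [426.0, -106.0]] (array([ 419.9, -134.7]), array([41.7, 49.1]), 26.5)
75 [[494, 23], [484, 27], [412, 198], [411, 213]] [[523.0, 59.0], [518.0, 54.0], [549.0, -78.0], [556.0, -90.0]] (array([537.5, -15.9]), array([  7.1, 152.6]), 13.0)
```

Emit:
send_rows(
  increments=[
    {"gripper":-0.7,"linear":[-0.001,0,-0.03],"delta_rot":[0,0,0]},
    {"gripper":-0.7,"linear":[-0.001,0,-0.06],"delta_rot":[0,0,0]},
    {"gripper":-0.7,"linear":[-0.001,0,-0.085],"delta_rot":[0,0,0]},
    {"gripper":-0.7,"linear":[-0.001,0,-0.099],"delta_rot":[0,0,0]},
    {"gripper":-0.7,"linear":[-0.001,0,-0.104],"delta_rot":[0,0,0]},
    {"gripper":-0.7,"linear":[-0.001,0,-0.104],"delta_rot":[0,0,0]},
  ],
  newtons=35,
)

```text
clock: 22.15
position: [0.4222, -0.138, -0.0038]
ee_rot: [-0.0, 0.526, 0.85, 0.0]
contact_force: [0.1, -0.3, 0.4]
width: 0.0725
gripper_force: 0.0
```

Emit:
send_rows(
  increments=[
    {"gripper":1,"linear":[0,0,0],"delta_rot":[0,0,0]},
    {"gripper":1,"linear":[0,0,0],"delta_rot":[0,0,0]},
    {"gripper":1,"linear":[0,0,0],"delta_rot":[0,0,0]},
    {"gripper":1,"linear":[0,0,0],"delta_rot":[0,0,0]},
    {"gripper":1,"linear":[0,0,0],"delta_rot":[0,0,0]},
  ],
)

```text
clock: 22.65
position: [0.4227, -0.1382, -0.0026]
ee_rot: [0.001, 0.526, 0.85, 0.0]
contact_force: [-0.4, 0.2, 5.6]
width: 0.0433
gripper_force: 36.5
```

Emit:
send_rows(
  increments=[
    {"gripper":1,"linear":[0,0,0.015],"delta_rot":[0,0,0]},
    {"gripper":1,"linear":[0,0,0.05],"delta_rot":[0,0,0]},
    {"gripper":1,"linear":[0,0,0.09],"delta_rot":[0,0,0]},
    {"gripper":1,"linear":[0.02,0.01,0.12],"delta_rot":[0,0,-0.03]},
    {"gripper":1,"linear":[0.06,0.03,0.12],"delta_rot":[0,0,-0.08]},
    {"gripper":1,"linear":[0.1,0.05,0.12],"delta_rot":[0,0,-0.13]},
    {"gripper":1,"linear":[0.14,0.07,0.12],"delta_rot":[0,0,-0.18]},
    {"gripper":1,"linear":[0.17,0.085,0.12],"delta_rot":[0,0,-0.232]},
  ],
)

```text
clock: 23.45
position: [0.5937, -0.0512, 0.1166]
ee_rot: [0.001, 0.622, 0.783, 0.001]
contact_force: [-0.1, -0.1, -0.2]
width: 0.043
gripper_force: 35.9
```

Emit:
send_rows(
  increments=[
    {"gripper":1,"linear":[0.018,0.01,-0.01],"delta_rot":[0,0,0]},
    {"gripper":1,"linear":[0.021,0.012,-0.03],"delta_rot":[0,0,0]},
    {"gripper":1,"linear":[0.021,0.012,-0.05],"delta_rot":[0,0,0]},
    {"gripper":1,"linear":[0.021,0.012,-0.05],"delta_rot":[0,0,0]},
  ],
)

```text
clock: 23.85
position: [0.6099, -0.0398, 0.0634]
ee_rot: [-0.003, 0.621, 0.784, -0.002]
contact_force: [-1.3, -0.3, 0.2]
width: 0.0431
gripper_force: 35.8
```

```bash
python3 - <<'E'
from h import *
s=get_state();px,c=wrist();t=s["position"];print(t,s["ee_rot"],s["width"])
v=px.max(2).astype(int);sa=v-px.min(2);np.savez("w9.npz",px=px,K=c[0],R=c[1],o=c[2])
h=cv2.cvtColor(px,cv2.COLOR_BGR2HSV)
for th in(30,45):
  for b in blobs((sa<th)&(v>40),800,60000):
    ap=cv2.approxPolyDP(b.reshape(-1,1,2),4,True)[:,0];print(th,ap.tolist(),(plane(c,ap,.012)*1000).round(0).tolist())
for b in blobs(v<60,500,90000):
    b=b[b[:,1]<230]
    if len(b)>20: print("dark",b.min(0),b.max(0))
E
```

```text
[ 0.60990271 -0.03982191  0.06336303] [-0.0029992   0.62107113  0.78374679 -0.00161939] 0.04311483632631138
30 [[511, 118], [430, 295], [435, 294], [429, 292], [443, 287], [437, 283], [444, 276], [451, 276], [447, 273], [460, 258], [460, 249], [463, 254], [467, 249], [460, 243], [469, 240], [470, 227], [473, 232], [477, 227], [474, 215], [483, 208], [483, 191], [498, 177], [492, 178], [495, 168], [502, 166], [506, 147], [511, 146]] [[787.0, 69.0], [790.0, -92.0], [794.0, -90.0], [788.0, -89.0], [799.0, -81.0], [792.0, -79.0], [795.0, -71.0], [801.0, -69.0], [796.0, -67.0], [801.0, -51.0], [797.0, -42.0], [802.0, -46.0], [803.0, -41.0], [795.0, -37.0], [801.0, -33.0], [796.0, -21.0], [801.0, -25.0], [802.0, -20.0], [795.0, -10.0], [799.0, -3.0], [793.0, 11.0], [799.0, 24.0], [795.0, 22.0], [793.0, 31.0], [798.0, 33.0], [794.0, 48.0], [797.0, 50.0]]
30 [[57, 313], [72, 307], [76, 311], [76, 306], [86, 313], [84, 307], [90, 310], [96, 300], [95, 308], [123, 298], [117, 312], [123, 327], [156, 325], [146, 307], [130, 304], [136, 299], [139, 303], [149, 288], [159, 289], [171, 279], [172,
[... 7089 characters left out ...]
720.0, -116.0], [726.0, -142.0], [752.0, -140.0], [752.0, -120.0], [740.0, -112.0], [751.0, -107.0], [750.0, -102.0], [756.0, -101.0], [755.0, -106.0], [759.0, -99.0], [769.0, -98.0], [771.0, -89.0], [816.0, -106.0], [816.0, 14.0], [787.0, 70.0], [788.0, -93.0], [783.0, -91.0], [784.0, 76.0], [775.0, 93.0], [773.0, -89.0], [740.0, -77.0], [726.0, -80.0], [724.0, -90.0], [707.0, -90.0], [682.0, -71.0], [737.0, -56.0], [724.0, -3.0], [739.0, 1.0], [727.0, 51.0], [714.0, 49.0], [711.0, 53.0], [698.0, 114.0], [541.0, 78.0], [576.0, -74.0], [560.0, -92.0], [544.0, -128.0], [529.0, -136.0], [522.0, -129.0], [504.0, -136.0]]
dark [362 128] [421 182]
dark [337 121] [358 184]
dark [208 119] [511 229]
```

Tray corners measured: near-left (541,78) and far-left (698,114), 161 mm apart as expected, so the bay centre is (613,-42). Lowering the cup.

Emit:
send_rows(
  increments=[
    {"gripper":1,"linear":[0.001,-0.002,-0.025],"delta_rot":[0,0,0]},
    {"gripper":1,"linear":[0.001,-0.002,-0.048],"delta_rot":[0,0,0]},
    {"gripper":1,"linear":[0.001,-0.002,-0.06],"delta_rot":[0,0,0]},
    {"gripper":1,"linear":[0.001,-0.002,-0.064],"delta_rot":[0,0,0]},
    {"gripper":1,"linear":[0.001,-0.002,-0.066],"delta_rot":[0,0,0]},
    {"gripper":1,"linear":[0.001,-0.002,-0.066],"delta_rot":[0,0,0]},
  ],
)

```text
clock: 24.5
position: [0.6144, -0.0428, 0.0018]
ee_rot: [0.001, 0.621, 0.784, 0.001]
contact_force: [1.1, -0.1, -0.8]
width: 0.0431
gripper_force: 35.8
```

Emit:
send_rows(
  increments=[
    {"gripper":-0.5,"linear":[0,0,0],"delta_rot":[0,0,0]},
    {"gripper":-0.5,"linear":[0,0,0],"delta_rot":[0,0,0]},
    {"gripper":-0.5,"linear":[0,0,0],"delta_rot":[0,0,0]},
    {"gripper":-0.5,"linear":[0,0,0.01],"delta_rot":[0,0,0]},
    {"gripper":-0.5,"linear":[0,0,0.04],"delta_rot":[0,0,0]},
    {"gripper":-0.5,"linear":[0,0,0.085],"delta_rot":[0,0,0]},
    {"gripper":-0.5,"linear":[-0.02,0,0.13],"delta_rot":[0,0,0]},
    {"gripper":-0.5,"linear":[-0.06,0,0.16],"delta_rot":[0,0,0]},
  ],
)

```text
clock: 25.3
position: [0.5571, -0.0432, 0.1643]
ee_rot: [0.004, 0.621, 0.784, 0.002]
contact_force: [0.1, -1.6, 1.1]
width: 0.0639
gripper_force: 0.0
```

Emit:
send_rows(
  increments=[
    {"gripper":-0.5,"linear":[-0.04,0,0.03],"delta_rot":[0,0,0]},
    {"gripper":-0.5,"linear":[-0.09,0,0.05],"delta_rot":[0,0,0]},
    {"gripper":-0.5,"linear":[-0.13,0,0.08],"delta_rot":[0,0,0]},
    {"gripper":-0.5,"linear":[-0.17,0,0.1],"delta_rot":[0,0,0]},
    {"gripper":-0.5,"linear":[-0.2,0,0.12],"delta_rot":[0,0,0]},
    {"gripper":-0.5,"linear":[-0.2,0,0.12],"delta_rot":[0,0,0]},
    {"gripper":-0.5,"linear":[-0.2,0,0.12],"delta_rot":[0,0,0]},
  ],
)

```text
clock: 26.0
position: [0.3538, -0.0427, 0.2814]
ee_rot: [0.002, 0.621, 0.783, 0.001]
contact_force: [-0.4, -0.5, -0.7]
width: 0.0638
gripper_force: 0.0
```

```bash
python3 - <<'E'
from h import *
print(get_state()["position"])
for n in("scene","side"):
    d=optics.get_image(n);c=cam(d);px=d["pixels"];np.savez(n+"_end.npz",**d);v=px.max(2).astype(int);s=v-px.min(2)
    def pr(X): x=c[0]@c[1]@(np.array(X)-c[2]);return x[:2]/x[2]
    # sample vs placed part: dark/bright blob boxes near expected spots
    for nm,X in(("footA",(.585,.341,.01)),("footB",(.583,.251,.01)),("foot sample",(.672,.294,.02)),("cup",(.613,-.042,.02)),("cup sample",(.689,.022,.03))):
        u=pr(X).astype(int);m=np.zeros(v.shape);m[u[1]-25:u[1]+25,u[0]-22:u[0]+22]=(v<60)[u[1]-25:u[1]+25,u[0]-22:u[0]+22]
        for b in blobs(m,40,2000):print(n,nm,"exp",u,b.min(0),b.max(0),*rect(plane(c,b,X[2])))
    for nm,X in(("splice",(.582,-.248,.03)),("splice sample",(.662,-.306,.035))):
        u=pr(X).astype(int);m=np.zeros(v.shape);sl=(slice(u[1]-22,u[1]+22),slice(u[0]-22,u[0]+22))
        m[sl]=((s>14)&(s<45)&(px[...,2]>px[...,0])&(v<235))[sl]
        for b in blobs(m,30,2000):print(n,nm,"exp",u,b.min(0),b.max(0))
    if n=="scene":   # tape unmoved?
        e=dict(np.load("scene.npz"))["pixels"];D=cv2.absdiff(e,px).max(2)>50
        for b in blobs(D,40,1e5):print("changed",b.min(0),b.max(0))
E
```

```text
[ 0.35379444 -0.04267728  0.28144212]
scene footA exp [346 137] [324 150] [339 161] [586.2 250.2] [45.4 44.2] 32.5
scene footA exp [346 137] [339 133] [353 144] [585.6 336.8] [43.7 47. ] 31.3
scene footB exp [330 154] [324 150] [339 162] [587.  248.7] [45.3 47.5] 31.3
scene footB exp [330 154] [339 133] [351 144] [582.9 335.1] [37.4 47.1] 30.3
scene foot sample exp [364 158] [356 154] [371 166] [673.4 286.4] [44.3 45.9] 23.0
scene foot sample exp [364 158] [342 133] [353 144] [592.6 330.2] [34.  46.5] 31.0
scene cup exp [282 225] [272 212] [299 238] [613.1 -40.1] [69.4 65.3] 12.8
scene cup sample exp [320 222] [309 210] [331 234] [687.8  23.3] [44.  64.8] 13.6
scene splice exp [222 274] [213 271] [234 289]
scene splice sample exp [232 313] [215 313] [234 333]
scene splice sample exp [232 313] [221 307] [236 322]
changed [210 270] [232 292]
changed [220 262] [236 283]
changed [137 242] [155 260]
changed [272 214] [293 238]
changed [194 200] [215 223]
changed [249 180] [262 199]
changed [324 150] [339 162]
changed [339 133] [353 144]
changed [129 115] [165 132]
changed [280 106] [294 1
[... 486 characters left out ...]
.3 37.5] 45.7
side footB exp [213 142] [202 117] [212 131] [635.4 331.1] [75.8 28.5] 46.3
side foot sample exp [224 120] [219 120] [232 126] [662.  281.7] [30.9 37. ] 45.7
side foot sample exp [224 120] [225  95] [237 111] [752.9 348.6] [97.4 33.8] 47.2
side foot sample exp [224 120] [202  95] [219 131] [669.  365.4] [198.6  53.3] 40.5
side cup exp [306 179] [295 167] [319 192] [614.8 -41.2] [85.3 57.7] 16.0
side cup exp [306 179] [294 154] [314 163] [676.6  12.5] [37.9 52.3] 40.8
side cup sample exp [304 151] [296 167] [318 175] [630.2 -30.7] [31.1 54. ] 40.9
side cup sample exp [304 151] [294 141] [315 163] [688.7  21.9] [93.8 50.9] 33.0
side splice sample exp [417 214] [409 221] [438 235]
```

```bash
python3 - <<'E'
from h import *
a=dict(np.load("side.npz"))["pixels"];d=dict(np.load("side_end.npz"));b=d["pixels"]
D=cv2.absdiff(a,b).max(2)>50
for q in blobs(D,40,1e5):print("changed",q.min(0),q.max(0))
h=[cv2.matchTemplate(b,a[170:215,172:220],cv2.TM_CCOEFF_NORMED)];print(cv2.minMaxLoc(h[0])[1::2])
# placed splice: same shape as before relative to floor
K,R,o=cam(d)
for X in [(.582,-.248,z) for z in(.004,.044)]:
    x=K@R@(np.array(X)-o);print((x[:2]/x[2]).round())
E
```

```text
changed [ 56 354] [100 383]
changed [  0 325] [ 21 383]
changed [122 323] [131 340]
changed [ 65 316] [ 90 323]
changed [ 11 298] [ 72 331]
changed [332 294] [358 324]
changed [271 229] [300 261]
changed [367 226] [386 242]
changed [358 218] [376 234]
changed [236 186] [265 210]
changed [293 165] [319 192]
changed [134 156] [153 179]
changed [  0 142] [211 351]
changed [206 139] [222 149]
changed [184 125] [200 137]
changed [185   4] [245 132]
(0.9352060556411743, (172, 170))
[373. 232.]
[375. 219.]
```

```bash
python3 -c "
from rig import sign_off
print(sign_off())"
```

```text
the job is handed in; nothing more can be done
None
```

I put both feet, the splice and the cup into their matching trays, one to a bay, left the tape where it lay, and handed the job in at about 26 s; the final camera measurements agree with this, but no verdict came back.

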